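# Index the eared flange to the mark and lock it

### The job

Push the brass flange round on its fixture by its ears, without lifting it, until its notch faces the red mark. Then slide the steel tongue fully home into the notch by its black knob to lock the flange, and leave the things lying round the fixture where they are.

Things in the scene. Friction and masses are not known exactly. Their poses are not given: they have to be found in the camera images.
- fixture: Grey indexing fixture, fixed to the table: a round plate 156 mm across with a tail 60 mm wide reaching to y = +155 mm, all 12 mm thick; origin on the table under the flange's axis (the round plate's centre), z up. The tongue and its guide lie on the tail, along the fixture's +y axis; a red line along +y is the mark. Nothing else stands on the plate.
- spigot (a point): Centre of the top of the fixed steel spigot in the flange's bore, at the fixture's origin, 25 mm above the table: 37 mm across, 13 mm high above the plate; it centres the flange.
- bridge (a point): Centre of the top of the bridge over the tongue, with the red line: at the fixture's y = 76 to 90 mm, 32 mm wide, top 34 mm above the table (screw heads 36 mm). It joins two dark rails, y = 76 to 152 mm, 32 mm wide over both, tops 27 mm above the table.
- flange: Brass flange, 0.4 to 0.85 kg, loose on the plate over the spigot (1.5 mm play all round); turns about z with plain friction, stays where left. Origin at the centre of its underside, 12 mm above the table. 96 mm across, 20 mm thick, bore 40 mm. Notch in the rim at its own +y; it faces the mark when flange and fixture yaws agree; starts turned away 0.8 to 3.14 rad either way.
- notch (a point): Middle of the mouth of the flange's only notch, on the rim (48 mm from the axis), at the top face. The notch is 20 mm wide, 15 mm deep, and cut through the full thickness.
- ear1 (a point): Ear 60 degrees counter-clockwise (seen from above) from the notch: point on its top face (32 mm above the table), on its middle line, 59 mm from the axis, the centre of its round end. Each of the three ears is 18 mm wide, as thick as the flange, its round end 68 mm from the axis.
- ear2 (a point): The same on the ear 180 degrees from the notch.
- ear3 (a point): The same on the ear 60 degrees clockwise from the notch.
- mark (a point): Where the notch's mouth (point notch) lies when it faces the mark: 48 mm from the fixture's axis along its +y, 32 mm above the table.
- tongue (a joint): Travel of the steel tongue along the fixture's -y towards the flange, m: 0 drawn back (round nose 73 mm from the axis, clear of the ears), 0.037 fully home at a stop (nose 36 mm from the axis, in the notch). Tongue 14 mm wide, 14 to 27 mm above the table; 1.5 N of friction, stays where left. Starts at 0 to 0.004.
- tongue_knob (a point): Centre of the top of the black upright knob on the tongue, 53 mm above the table: 16 mm across, from 33 to 53 mm above the table on a 10 mm neck, 140 mm from the fixture's axis when the tongue is drawn back, 103 mm when home. To slide the tongue home push it from its outer side.
- pliers: Bystander: red-handled flat pliers, 36x144x12 mm, loose on the table; origin at the centre of the underside.
- matchbox: Bystander: yellow matchbox, 38x56x15 mm, loose on the table; origin at the centre of the underside.
- wax: Bystander: green wax tube, 26 mm across, 60 mm high, standing loose on the table; origin at the centre of the underside.
- block: Bystander: square steel block, 64x64x20 mm, loose on the table; origin at the centre of the underside.
- tape: Bystander: roll of masking tape, 98 mm across, 25 mm high, lying loose on the table; origin at the centre of the underside.

How it is judged (in metres and radians):
On the way, in this order (a step that is already met when the one before it is completed fails the run):
1. the flange's notch faces the mark (mouth within 6 mm of it), the tongue not yet home and the flange about at rest (horizontal distance between notch and mark below 0.006 m and value of joint tongue below 0.03 m and angular speed of flange below 0.3 rad/s), for 0.1 s.
2. the tongue is home in the notch (value of joint tongue above 0.033 m), for 0.2 s.
At the end, for the whole second after the job is handed in: The flange lies flat on the plate at rest, the mouth of its notch within 6 mm of the mark, and the tongue is home (travel over 33 of 37 mm) (horizontal distance between notch and mark below 0.006 m and value of joint tongue above 0.033 m and z of flange in the frame of fixture below 0.015 m and angle between flange's own z axis and vertical below 0.06 rad and angular speed of flange below 0.1 rad/s); the robot touches nothing.
It fails at once if the flange lifted off the plate by more than 8 mm (z of flange in the frame of fixture above 0.02 m).
It fails at once if a bystander (pliers, matchbox, wax tube, steel block, tape) moved by more than 30 mm (distance of any of pliers, matchbox, wax, block, tape from where it was at the start of the episode above 0.03 m).
It also fails if it takes over 48 s, if anything falls off the work surface, if the arm or the gripper's body presses on something with over 40 N, if the wrist force passes 120 N, or if a joint passes its speed limit or range.

### The arm

A 7-joint arm with a two-finger parallel gripper is mounted at the origin on a cart in front of the work surface, level with it; the furniture and walls round the work are solid. World frame = base frame: x ahead of the robot, y to its left, z up, the work surface at z = 0. Lengths are in mm, angles in degrees, forces in N, time in s.
With the tool pointing down it reaches from about 400 to 875 mm from the base axis. Payload 19.3 kg.
Tool frame: the origin (TCP) lies at the centre of the arm's flange, where the gripper is bolted on; the fingertips stand 173 mm ahead of it and the grasp point (between the pads) lies 155 mm ahead of it; z points along the fingers, y is the line along which they close (so a half turn about z gives the same grasp; the last joint's range is limited). The gripper opens to 85 mm and grips with 20 to 120 N. Pads are 22 mm wide; open, the fingers measure 114 mm over their backs; the gripper's body (76 mm by 85 mm) begins 54 mm behind the grasp point. The pads swing forward as they close: fully open they stand 13 mm farther back than shut.
Start: joints at [-74.897, 29.874, -2.08, 91.645, 1.215, 58.505, -6.463], TCP at [204.792, 590.491, 404.691] pointing down, gripper open.
Joint ranges: [-166.77, 166.77], [-17.47, 122.26], [-85.68, 81.53], [9.62, 139.38], [-72.42, 252.41], [9.2, 110.78], [-144.41, 144.41]. Speed limits (degrees/s): [108.29, 108.29, 136.94, 136.94, 172.46, 172.46, 172.46].

### API

Orientations are given as [roll, pitch, yaw] about the fixed x, y, z axes, in that order (R = Rz(yaw) Ry(pitch) Rx(roll)).
In Python, from workcell import env, grab_frame, job gives the robot as it stands.
- The arm moves only by the tool apply_moves, never from a script. Its arguments are lists of equal length, an entry for each row: "rotation": the turn, a rotation vector about the tool's x, y, z in rad, a list of three; "slide": the shift along the tool's x, y, z in cm, a list of three; "hand": the opening, from -1 (shut) to 1 (fully open). A call has 1 to 12 rows; each row shifts and turns the commanded pose from where the row before left it, along the tool's axes as they then stand; what a row does not reach is not made up. A row lasts 1/8 s, in which the tool goes at most 62.5 mm and 10.7 degrees, less where a joint would pass 70% of its speed; a pose out of reach is approached as far as the arm can. A call is refused whole if a number of a shift passes 6.25 or a number of a turn 0.188, either way. A call with a gripper value outside its range is refused whole. The fingers move at their own pace and stop on an object; "grip_force" is the grip in N (left out, the last holds). Time passes only in rows, so rows that do not move let the fingers close. It gives the time, the measured TCP pose, the force, the opening and the grip force at its end, in the units of the state.
- env.get_state(): the state, without advancing time (a new reading comes with each control period).
- grab_frame(name): name is "scene" or "side" or "wrist"; returns a dict with "pixels" (384x512x3 uint8, red, green, blue), "intrinsics" (3x3 intrinsics, pixels), "R" (3x3) and "t" (3): a world point X has camera coordinates R X + t. Camera axes: x right, y down, z forward; pixel columns grow to the right and rows downward; lengths in mm; the calibration is good to about 2 mm. The wrist camera is an equidistant fisheye: a pixel r from the principal point sees the ray r / f radians off the axis. A picture is of the moment at which its call begins. There is no depth.
- job.finish_job(): hands the job in; it is judged then, once.
The state is a dict: "time": time; "qpos": joint angles; "joint_velocities": joint speeds; "effort": joint torques, N m; "tool_pos": TCP position; "tcp_rot": TCP orientation; "ft_force": force on the tool from outside, world axes, zero at the start; "wrist_torque": the same for the moment, N m; "width": opening from 0.0 (shut) to 1.0 (fully open); "finger_force": force on a finger pad.
Only numpy, scipy, OpenCV 4.12 (cv2) and the standard library are available. Lean on these libraries where they do the work, as an engineer would, in place of code of your own. Each camera call takes 0.05 s, during which the arm holds its last target. There are 200 camera calls.

## Working session

There is one attempt and no reset: what is moved stays moved. The work goes in short steps, Python scripts to look and compute and a tool call to move; the robot and the scene stay as the last step left them, time stands still between calls to the robot, and variables do not carry over. Pictures are saved under pics/ and viewed, at most 10 in all, crops included, and the job is handed in when it is done.

Besides the shell and the picture viewer there is one more tool, called after "Emit:" as name(argument=value, ...) on one line, values as JSON. apply_moves: Moves the arm, as the interface text tells. Its arguments: {"type":"object","properties":{"rotation":{"type":"array","items":{"type":"array","items":{"type":"number"}}},"slide":{"type":"array","items":{"type":"array","items":{"type":"number"}}},"hand":{"type":"array","items":{"type":"number"}},"grip_force":{"type":"number"}},"required":["rotation","slide","hand"]}

```bash
mkdir -p pics; ls; python3 - <<'E'
from workcell import env, grab_frame
import cv2,numpy as np,pickle
s=env.get_state(); print(s)
for n in ["scene","side","wrist"]:
    f=grab_frame(n); pickle.dump(f,open(f"pics/{n}0.pkl","wb"))
    cv2.imwrite(f"pics/{n}0.png",f["pixels"][:,:,::-1])
    print(n,f["intrinsics"],f["R"],f["t"])
E
```

```text
pics
{'time': 0.0, 'qpos': array([-74.89659971,  29.91092989,  -2.08124889,  91.67170977,
         1.21613972,  58.50465893,  -6.46026492]), 'joint_velocities': array([ 0.00165474,  0.10081351,  0.05550821, -0.04014967, -0.07439967,
        0.12079325, -0.10461399]), 'effort': array([ 1.16762760e-03, -9.27083445e+01,  1.98037572e+00, -3.69937456e+01,
        1.79174496e-02,  8.06078722e-03,  1.78907521e-05]), 'tool_pos': array([204.75826881, 590.37331798, 404.11931618]), 'tcp_rot': array([-1.79935068e+02,  5.92997970e-03,  1.60877162e+02]), 'ft_force': array([ 0.5134252 ,  0.0733163 , -0.31295176]), 'wrist_torque': array([0.01631182, 0.0293678 , 0.03820197]), 'finger_force': 0.0, 'width': 0.9969475432707687}
scene [[365.42070829   0.         256.57900231]
 [  0.         365.42070829 191.72337282]
 [  0.           0.           1.        ]] [[ 0.51457667 -0.85744235  0.00186288]
 [-0.64883394 -0.39080306 -0.65290695]
 [ 0.56055808  0.33476198 -0.75743584]] [-323.74913425  347.8421835   715.59304385]
side [[396.5531055    0.         255.28409426]
 [  0.         396.5531055  185.95875717]
 [  0.           0.           1.        ]] [[-0.79126025  0.61139509 -0.01016205]
 [ 0.50579475  0.6450737  -0.57275788]
 [-0.34362608 -0.45834045 -0.8196616 ]] [ 452.57873246 -188.82637932 1065.45705441]
wrist [[297.31863964   0.         253.32341345]
 [  0.         297.31863964 192.54788228]
 [  0.           0.           1.        ]] [[ 3.27884000e-01  9.44717843e-01 -5.29248134e-04]
 [ 8.94015230e-01 -3.10105442e-01  3.23374989e-01]
 [ 3.05333999e-01 -1.06502641e-01 -9.46270752e-01]] [-625.4779884   -41.5029967   380.71236941]
```

View pics/scene0.png

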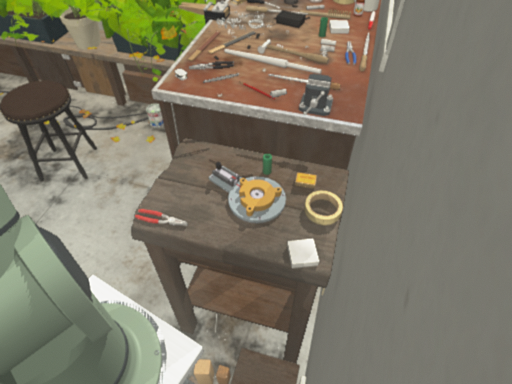

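View pics/side0.png

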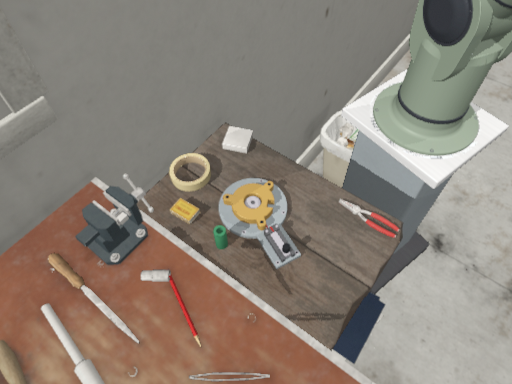

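The scene view shows the flange at about (257,197), with the tail up-left to (222,175). The side view shows the flange at about (252,203), with the tail down-right to (285,250) and the wax tube near (220,237). I'll enlarge both.

```bash
cat > h.py <<'E'
import numpy as np,cv2,pickle
def ray(f,p):
    K=f["intrinsics"];d=np.linalg.inv(K)@np.array([p[0],p[1],1.]);R=f["R"];return -R.T@f["t"],R.T@d
def onz(f,p,z):
    c,d=ray(f,p);return c+d*(z-c[2])/d[2]
def proj(f,X):
    x=f["R"]@np.asarray(X,float)+f["t"];x=f["intrinsics"]@x;return x[:2]/x[2]
def tri(f,p,g,q):
    a,u=ray(f,p);b,v=ray(g,q);s=np.linalg.lstsq(np.c_[u,-v],b-a,rcond=None)[0]
    return (a+u*s[0]+b+v*s[1])/2,np.linalg.norm(a+u*s[0]-b-v*s[1])
def load(n):return pickle.load(open(f"pics/{n}.pkl","rb"))
E
python3 - <<'E'
from h import *
S=load("scene0");D=load("side0")
a=S["pixels"][150:240,190:290];b=D["pixels"][165:275,190:320]
a=cv2.resize(a,None,fx=6,fy=6,interpolation=2)
b=cv2.resize(b,None,fx=5,fy=5,interpolation=2)
cv2.imwrite("pics/cs.png",a[:,:,::-1]);cv2.imwrite("pics/cd.png",b[:,:,::-1])
print(tri(S,(257,195),D,(253,202)))
E
```

```text
(array([536.54378688, -55.63602197,  18.99804651]), np.float64(2.150426998673433))
```

View pics/cs.png

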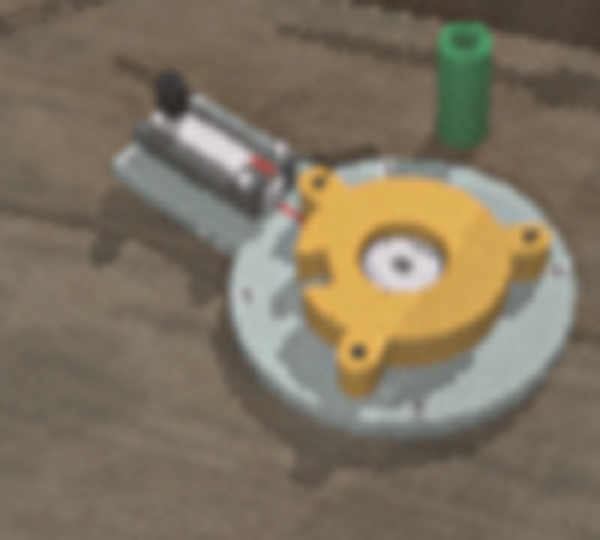

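View pics/cd.png

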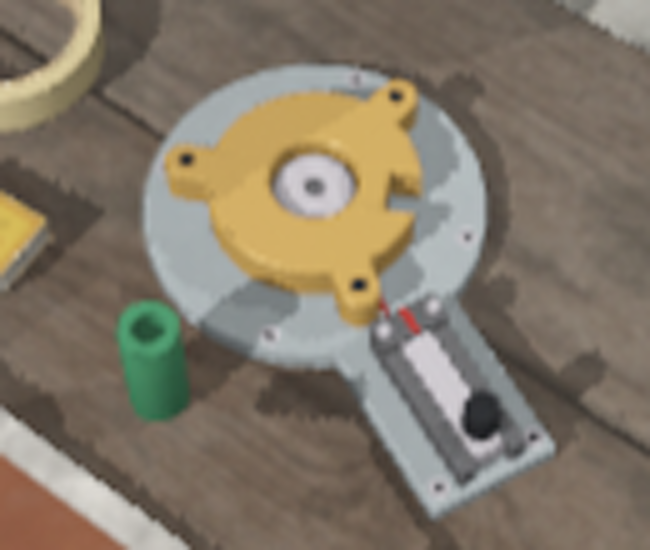

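In the side crop I see the spigot at (315,186), ears at (396,96), (186,159) and (359,285), the notch at about (412,195) and the knob at (484,405). In the scene crop the spigot is at (403,264), ears at (320,182), (531,236) and (359,351), the notch at (308,262) and the knob at (172,85). The wax tube stands close to the plate on one side.

```bash
python3 - <<'E'
from h import *
S=load("scene0");D=load("side0")
s=lambda u,v:((u+.5)/6-.5+190,(v+.5)/6-.5+150)
d=lambda u,v:((u+.5)/5-.5+190,(v+.5)/5-.5+165)
P={}
for n,a,b,z in [("spig",(403,264),(315,186),25),("earA",(320,182),(359,285),32),("earB",(531,236),(186,159),32),("earC",(359,351),(396,96),32),("notch",(306,255),(418,193),32),("knob",(172,82),(484,402),53),("wax",(465,40),(149,322),60)]:
    X,e=tri(S,s(*a),D,d(*b));P[n]=(X+0)
    print(n,X.round(1),round(e,1),onz(S,s(*a),z).round(1),onz(D,d(*b),z).round(1))
# blobs: other bystanders
c=P["spig"];k=P["knob"]
print("tail yaw",np.degrees(np.arctan2(*(k-c)[[1,0]])),np.linalg.norm((k-c)[:2]))
for n in P:
    v=(P[n]-c)[:2];print(n,np.hypot(*v).round(1),np.degrees(np.arctan2(v[1],v[0])).round(1))
# full-res bystanders (approx centres)
for n,a,z in [("matchbox",(184,210),15),("tape",(190,172),25),("block",(238,139),20),("pl1",(342,204),12),("pl2",(397,234),12)]:
    print(n,onz(D,a,z).round(0))
E
```

```text
spig [538.1 -54.4  22.7] 1.4 [536.9 -55.8  25. ] [538.6 -52.6  25. ]
earA [556.2   0.7  29.2] 1.0 [554.4  -1.1  32. ] [556.9   2.4  32. ]
earB [577.2 -98.   29.1] 1.2 [575.4 -99.5  32. ] [577.8 -95.8  32. ]
earC [481.6 -66.6  29.4] 0.7 [480.1 -67.9  32. ] [482.5 -64.9  32. ]
notch [510.4 -18.8  34.7] 5.0 [514.1 -19.3  32. ] [507.7 -18.1  32. ]
knob [557.8  83.   50.1] 1.9 [556.2  80.4  53. ] [558.3  84.7  53. ]
wax [644.7 -24.7  59. ] 0.4 [644.  -25.3  60. ] [644.8 -24.   60. ]
tail yaw 81.82507570326447 138.7320392536418
spig 0.0 0.0
earA 58.0 71.8
earB 58.6 -48.1
earC 57.8 -167.8
notch 45.1 127.9
knob 138.7 81.8
wax 110.6 15.6
matchbox [ 669. -135.   15.]
tape [ 604. -210.   25.]
block [ 452. -227.   20.]
pl1 [379.  70.  12.]
pl2 [340. 196.  12.]
```

Fixture centre is at about (538, -54.4), and the tail points at 81.8°. The notch is at 131.9°, so the flange has to turn about -50°. I'll straddle ear1, at 192.2°, with the fingers and carry it round to 141.8°.

Emit:
apply_moves(rotation=[[0,0,-0.1365],[0,0,-0.1365],[0,0,-0.1365],[0,0,-0.1365],[0,0,0],[0,0,0],[0,0,0],[0,0,0],[0,0,0],[0,0,0],[0,0,0],[0,0,0]], slide=[[0,0,0],[0,0,0],[0,0,0],[0,0,0],[-0.91,-5,0],[-0.91,-5,0],[-0.91,-5,0],[-0.91,-5,0],[-0.91,-5,0],[-0.91,-5,0],[-0.91,-5,0],[-0.91,-5,0]], hand=[-0.2,-0.2,-0.2,-0.2,-0.2,-0.2,-0.2,-0.2,-0.2,-0.2,-0.2,-0.2], grip_force=20)

```text
time: 1.65
tool_pos: [360.5, 213.2, 404.8]
tcp_rot: [180.0, 0.0, -167.8]
ft_force: [1.3, 0.4, 0.3]
width: 0.401
finger_force: 0.0
```

Emit:
apply_moves(rotation=[[0,0,0],[0,0,0],[0,0,0],[0,0,0],[0,0,0],[0,0,0],[0,0,0],[0,0,0],[0,0,0],[0,0,0],[0,0,0]], slide=[[-0.91,-5,0],[-0.91,-5,0],[-0.91,-5,0],[-0.91,-5,0],[-0.91,-5,0],[-0.91,-5,0],[0,0,5],[0,0,5],[0,0,4.5],[0,0,0],[0,0,0]], hand=[-0.2,-0.2,-0.2,-0.2,-0.2,-0.2,-0.2,-0.2,-0.2,-0.2,-0.2])

```text
time: 3.02
tool_pos: [477.2, -67.1, 261.1]
tcp_rot: [-180.0, 0.1, -167.8]
ft_force: [0.2, -0.2, 1.0]
width: 0.398
finger_force: 0.0
```

```bash
python3 - <<'E'
from workcell import env, grab_frame
from h import *
s=env.get_state(); print(s['tool_pos'],s['tcp_rot'],s['qpos'])
f=grab_frame("wrist");pickle.dump(f,open("pics/wrist1.pkl","wb"))
cv2.imwrite("pics/wrist1.png",f["pixels"][:,:,::-1])
print(f["R"],f["t"])
E
```

```text
[477.18379706 -67.08892208 261.06663443] [-1.79981501e+02  6.18776326e-02 -1.67849619e+02] [ -3.56446364  30.33888327   5.92110557 119.80820056  -5.96500432
  30.05643587 108.86499211]
[[-2.10156363e-01  9.77667712e-01 -3.83644387e-04]
 [ 9.24781163e-01  1.98915321e-01  3.24364757e-01]
 [ 3.17197263e-01  6.78125306e-02 -9.45932005e-01]] [ 164.96536606 -423.92933186   97.84293589]
```

View pics/wrist1.png

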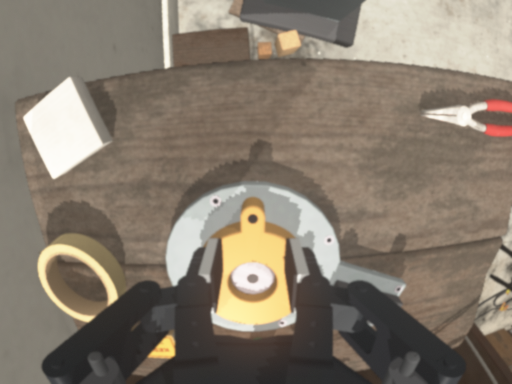

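The wrist view has the ear1 hole at (253,218) and the spigot at (252,279), both centred between the fingers. I'll check them through the fisheye model.

```bash
cat >> h.py <<'E'
def wz(f,p,z):
    K=f["intrinsics"];v=np.array([p[0]-K[0,2],p[1]-K[1,2]])/K[0,0];r=np.hypot(*v)
    d=f["R"].T@np.r_[v/r*np.sin(r),np.cos(r)];c=-f["R"].T@f["t"];return c+d*(z-c[2])/d[2]
E
python3 - <<'E'
from h import *
f=load("wrist1")
e=wz(f,(252.8,218.3),32);s=wz(f,(252.3,278.8),25);print(e,s)
v=(e-s)[:2];print(np.hypot(*v),np.degrees(np.arctan2(v[1],v[0])))
E
```

```text
[481.56520899 -65.59497412  32.        ] [539.1744847  -53.69975335  25.        ]
58.82452656480055 -168.3334647947328
```

Emit:
apply_moves(rotation=[[0,0,0],[0,0,0],[0,0,0],[0,0,0],[0,0,0],[0,0,0],[0,0,0]], slide=[[0,0,3],[0,0,3],[0,0,1],[0,0,0],[0,0,0],[0,0,0],[0,0,0]], hand=[-0.2,-0.2,-0.2,-0.2,-0.45,-0.45,-0.45])

```text
time: 3.95
tool_pos: [476.9, -67.0, 190.2]
tcp_rot: [-180.0, 0.0, -167.8]
ft_force: [-0.8, 0.0, -0.3]
width: 0.274
finger_force: 0.0
```

Emit:
apply_moves(rotation=[[0,0,0.0698],[0,0,0.0698],[0,0,0.0698],[0,0,0.0698],[0,0,0]], slide=[[-0.015,0.433,0],[-0.015,0.433,0],[-0.015,0.433,0],[-0.015,0.433,0],[0,0,0]], hand=[-0.45,-0.45,-0.45,-0.45,-0.45])

```text
time: 4.58
tool_pos: [475.6, -49.6, 189.9]
tcp_rot: [-180.0, 0.0, 176.2]
ft_force: [-0.4, -0.3, 1.0]
width: 0.278
finger_force: 0.0
```

```bash
python3 - <<'E'
from workcell import env
import numpy as np
s=env.get_state(); v=s['tool_pos'][:2]-[538.5,-54]; print(s['tool_pos'],s['tcp_rot'],np.hypot(*v),np.degrees(np.arctan2(v[1],v[0])),s['ft_force'])
E
```

```text
[475.62766541 -49.59231418 189.86990705] [-1.79990167e+02  2.12418071e-02  1.76200379e+02] 63.02664636113058 175.98982151984697 [-0.3815974  -0.34134038  1.01435709]
```

Emit:
apply_moves(rotation=[[0,0,0.0698],[0,0,0.0698],[0,0,0.0698],[0,0,0.0698],[0,0,0.0698],[0,0,0.0698],[0,0,0.0698],[0,0,0.0698],[0,0,0.0698],[0,0,0]], slide=[[-0.016,0.438,0],[-0.016,0.438,0],[-0.016,0.438,0],[-0.016,0.438,0],[-0.016,0.438,0],[-0.016,0.438,0],[-0.016,0.438,0],[-0.016,0.438,0],[-0.016,0.438,0],[0,0,0]], hand=[-0.45,-0.45,-0.45,-0.45,-0.45,-0.45,-0.45,-0.45,-0.45,-0.45])

```text
time: 5.82
tool_pos: [489.9, -13.7, 189.7]
tcp_rot: [-180.0, -0.0, 140.3]
ft_force: [-0.7, 0.2, -0.3]
width: 0.279
finger_force: 0.0
```

```bash
python3 - <<'E'
from workcell import env, grab_frame
from h import *
s=env.get_state(); v=s['tool_pos'][:2]-[538.5,-54]; print(s['tool_pos'],s['tcp_rot'],np.hypot(*v),np.degrees(np.arctan2(v[1],v[0])),s['ft_force'])
f=grab_frame("side");pickle.dump(f,open("pics/side2.pkl","wb"))
g=grab_frame("wrist");pickle.dump(g,open("pics/wrist2.pkl","wb"))
a=cv2.resize(f["pixels"][165:275,190:320],None,fx=4,fy=4,interpolation=2)
b=cv2.resize(g["pixels"][160:300,150:350],None,fx=3,fy=3,interpolation=2)
c=np.zeros((560,520+0,3),np.uint8)
m=np.zeros((440,1120,3),np.uint8);m[:440,:520]=a;m[:420,520:]=b
cv2.imwrite("pics/m2.png",cv2.resize(m,(800,314))[:,:,::-1]);cv2.imwrite("pics/a2.png",a[:,:,::-1])
E
```

```text
[489.90609345 -13.74372914 189.65868312] [-1.79979980e+02 -1.35046564e-02  1.40281350e+02] 63.102575997712144 140.36089516557104 [-0.66886913  0.1863155  -0.3282106 ]
```

View pics/a2.png

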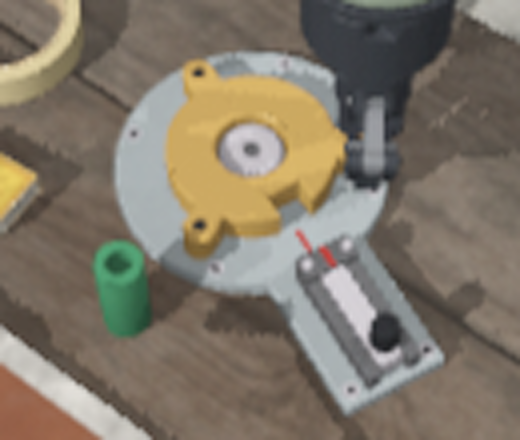

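The notch at about (290,195) now nearly faces the red mark at (305,242). The ear holes are at (200,72) and (200,226). I'll compute the angle.

```bash
python3 - <<'E'
from h import *
D=load("side2");d=lambda u,v:((u+.5)/4-.5+190,(v+.5)/4-.5+165)
p=onz(D,d(200,72),32);q=onz(D,d(200,226),32);s=onz(D,d(252,149),25);k=onz(D,d(386,324),53)
v=p-q # ear2-ear3: perpendicular to ear1 axis
th=np.degrees(np.arctan2(v[1],v[0]));print(p,q,s,k,"ear1 dir",(th-90)%360, (th+90)%360)
for e,o in((p,180),(q,-60)):
    w=(e-s)[:2];print(np.hypot(*w),(np.degrees(np.arctan2(w[1],w[0]))-o)%360)
w=(k-s)[:2];print(np.degrees(np.arctan2(w[1],w[0])),np.hypot(*w))
def rl(a,b,z):
    w=(onz(D,b,z)-onz(D,a,z))[:2];return np.degrees(np.arctan2(w[1],w[0]))
print("tail edges",rl(d(278,295),d(347,412),12),rl(d(376,245),d(443,360),12))
E
```

```text
[ 532.91327544 -108.52310841   32.        ] [592.88404677 -27.1704162   32.        ] [538.63511093 -52.42299884  25.        ] [559.58527551  85.41545772  53.        ] ear1 dir 143.60347067424414 323.60347067424414
56.39114907684231 84.17635222568128
59.83844892146044 84.96172010702075
81.3577178025922 139.42148149588564
tail edges 79.82911821577262 77.41535215973363
```

Emit:
apply_moves(rotation=[[0,0,0.0192],[0,0,0.0192],[0,0,0],[0,0,0],[0,0,0],[0,0,0],[0,0,0],[0,0,0]], slide=[[0,0.12,0],[0,0.12,0],[0,0,0],[0,0,0],[0,-0.1,0],[0,0,0],[0,0,-4],[0,0,-3]], hand=[-0.45,-0.45,-0.45,-0.3,-0.3,-0.3,-0.3,-0.3])

```text
time: 6.92
tool_pos: [490.8, -12.8, 260.8]
tcp_rot: [-180.0, -0.0, 138.0]
ft_force: [-0.5, 0.5, 0.6]
width: 0.35
finger_force: 0.0
```

```bash
python3 - <<'E'
from workcell import env, grab_frame
from h import *
s=env.get_state(); print(s['tool_pos'],s['tcp_rot'])
g=grab_frame("wrist");pickle.dump(g,open("pics/wrist3.pkl","wb"))
cv2.imwrite("pics/w3.png",cv2.resize(g["pixels"][150:350,120:386],None,fx=3,fy=3,interpolation=2)[:,:,::-1])
f=grab_frame("side");pickle.dump(f,open("pics/side3.pkl","wb"))
cv2.imwrite("pics/s3.png",cv2.resize(f["pixels"][165:275,190:320],None,fx=6,fy=5.45,interpolation=2)[:,:,::-1])
E
```

```text
[490.81817052 -12.77117063 260.78317692] [-1.79997273e+02 -2.35045016e-03  1.37953577e+02]
```

View pics/w3.png

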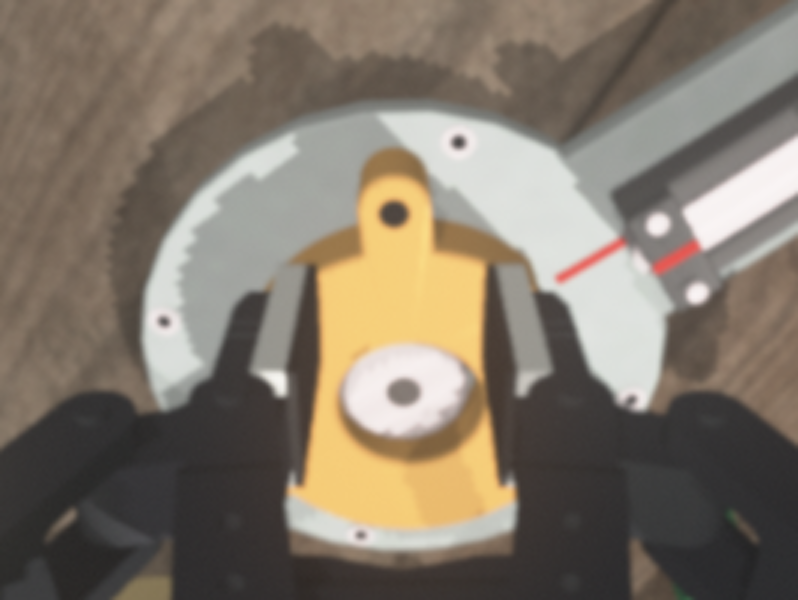

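The ear1 hole is at (394,213) and the spigot at (404,392). The red plate line runs from (558,278) to (622,243), and the bridge line from (655,268) to (697,246).

```bash
python3 - <<'E'
from h import *
f=load("wrist3");w=lambda u,v:((u+.5)/3-.5+120,(v+.5)/3-.5+150)
e=wz(f,w(394,213),32);s=wz(f,w(404,391),25)
ang=lambda v:np.degrees(np.arctan2(v[1],v[0]))
print(e,s,"ear1",ang(e-s),np.hypot(*(e-s)[:2]))
for p,z in [((558,278),12.3),((622,243),12.3),((655,269),34),((697,245),34)]:
    X=wz(f,w(*p),z);print(X,ang(X-s),np.hypot(*(X-s)[:2]))
E
```

```text
[494.02748328 -17.05281534  32.        ] [538.81763625 -54.0414694   25.        ] ear1 140.449386606367 58.088883036284074
[546.20576421  -2.74851059  12.3       ] 81.80361158883004 51.822312365175094
[550.01520371  17.26828383  12.3       ] 81.07587966843889 72.18356061414394
[550.03601957  21.91655172  34.        ] 81.59861318414838 76.78198419223382
[552.25429755  34.12080206  34.        ] 81.33433361636617 89.18032280870263
```

View pics/s3.png

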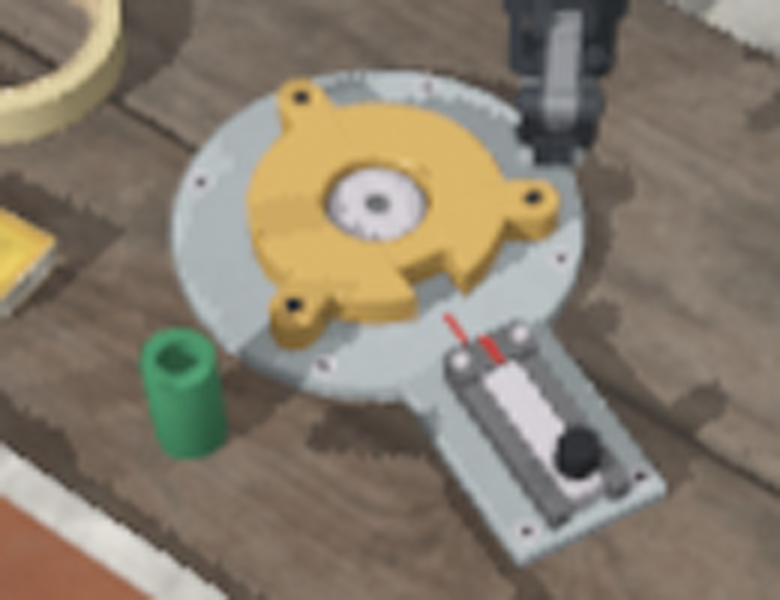

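Fixture yaw is 81.5° and the notch is at about 80.5°, which is aligned. Next I'll go to the outer side of the knob with the fingers shut.

Emit:
apply_moves(rotation=[[0,0,0.164],[0,0,0.164],[0,0,0.164],[0,0,0.164],[0,0,0.164],[0,0,0.164],[0,0,0],[0,0,0],[0,0,0],[0,0,0],[0,0,0]], slide=[[0,0,0],[0,0,0],[0,0,0],[0,0,0],[0,0,0],[0,0,0],[4.68,1.78,0],[4.68,1.78,0],[4.68,1.78,0],[0,0,0],[0,0,0]], hand=[-1,-1,-1,-1,-1,-1,-1,-1,-1,-1,-1])

```text
time: 8.4
tool_pos: [563.9, 118.0, 259.1]
tcp_rot: [-180.0, 0.1, 81.6]
ft_force: [0.9, -1.6, 0.2]
width: -0.001
finger_force: 0.0
```

Emit:
apply_moves(rotation=[[0,0,0],[0,0,0],[0,0,0],[0,0,0],[0,0,0],[0,0,0],[0,0,0],[0,0,0],[0,0,0],[0,0,0],[0,0,0]], slide=[[0,0,2.4],[0,0,2.4],[0,0,0],[-0.8,0,0],[-0.8,0,0],[-0.8,0,0],[-0.7,0,0],[-0.7,0,0],[-0.7,0,0],[-0.2,0,0],[0,0,0]], hand=[-1,-1,-1,-1,-1,-1,-1,-1,-1,-1,-1])

```text
time: 9.78
tool_pos: [557.2, 71.7, 211.6]
tcp_rot: [-180.0, 0.0, 81.6]
ft_force: [0.2, -0.2, 1.0]
width: 0.001
finger_force: 0.0
```

```bash
python3 - <<'E'
from workcell import env, grab_frame
from h import *
s=env.get_state(); print(s['tool_pos'],s['tcp_rot'],s['ft_force'],(s['tool_pos'][:2]-[538.8,-54])@[.148,.989])
f=grab_frame("side");pickle.dump(f,open("pics/side4.pkl","wb"))
cv2.imwrite("pics/s4.png",cv2.resize(f["pixels"][165:275,190:320],None,fx=6,fy=5.45,interpolation=2)[:,:,::-1])
E
```

```text
[557.24392112  71.70750247 211.60949162] [-1.79980976e+02  1.41721015e-02  8.15742965e+01] [ 0.16585394 -0.20079834  1.02798848] 127.05442027213884
```

View pics/s4.png

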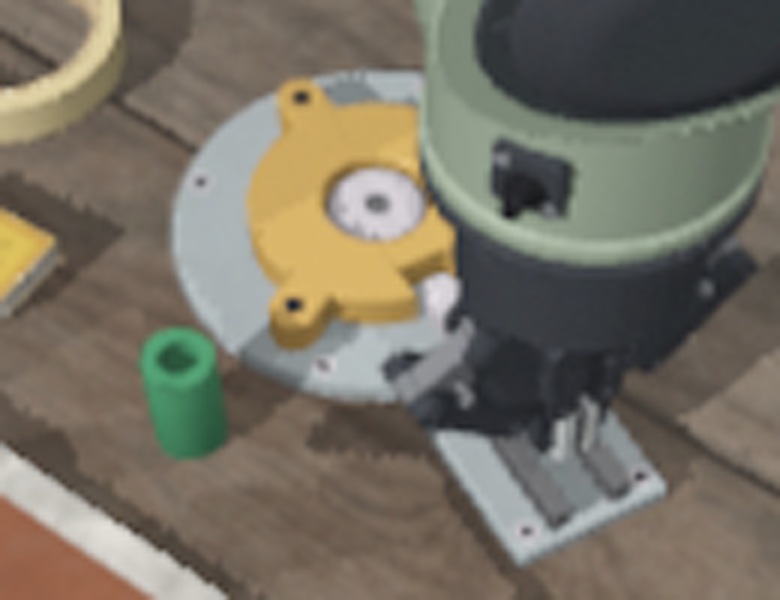

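The tongue's nose at (440,290) is entering the notch. I'll push gently the rest of the way.

Emit:
apply_moves(rotation=[[0,0,0],[0,0,0],[0,0,0],[0,0,0]], slide=[[-0.2,0,0],[-0.2,0,0],[-0.1,0,0],[0,0,0]], hand=[-1,-1,-1,-1])

```text
time: 10.32
tool_pos: [556.6, 66.9, 211.7]
tcp_rot: [-180.0, 0.0, 81.6]
ft_force: [0.0, 0.9, -1.1]
width: -0.0
finger_force: 0.2
```

Emit:
apply_moves(rotation=[[0,0,0],[0,0,0]], slide=[[-0.2,0,0],[0,0,0]], hand=[-1,-1])

```text
time: 10.58
tool_pos: [556.4, 65.4, 211.7]
tcp_rot: [-180.0, -0.1, 81.6]
ft_force: [1.1, 5.1, -0.5]
width: -0.001
finger_force: 2.6
```

Emit:
apply_moves(rotation=[[0,0,0],[0,0,0]], slide=[[-0.2,0,0],[0,0,0]], hand=[-1,-1])

```text
time: 10.82
tool_pos: [556.3, 64.8, 211.8]
tcp_rot: [-180.0, -0.2, 81.7]
ft_force: [1.9, 14.5, 0.5]
width: -0.003
finger_force: 7.0
```

Emit:
apply_moves(rotation=[[0,0,0],[0,0,0],[0,0,0],[0,0,0],[0,0,0],[0,0,0],[0,0,0]], slide=[[0,0,0],[2,0,0],[2,0,0],[0,0,-5],[4,0,-5],[6,0,-4],[6,0,0]], hand=[-1,-1,-1,-1,-1,-1,-1])

```text
time: 11.7
tool_pos: [584.3, 254.5, 348.2]
tcp_rot: [179.8, -0.1, 81.6]
ft_force: [0.6, 0.1, -0.3]
width: -0.006
finger_force: 0.0
```

```bash
python3 - <<'E'
from workcell import env, grab_frame
from h import *
s=env.get_state(); print(s['tool_pos'],s['ft_force'])
f=grab_frame("side");pickle.dump(f,open("pics/side5.pkl","wb"))
cv2.imwrite("pics/s5.png",cv2.resize(f["pixels"][165:275,190:320],None,fx=6,fy=600/110,interpolation=2)[:,:,::-1])
E
```

```text
[584.32722192 254.54660382 348.19631466] [ 0.57768076  0.13780157 -0.31736685]
```

View pics/s5.png

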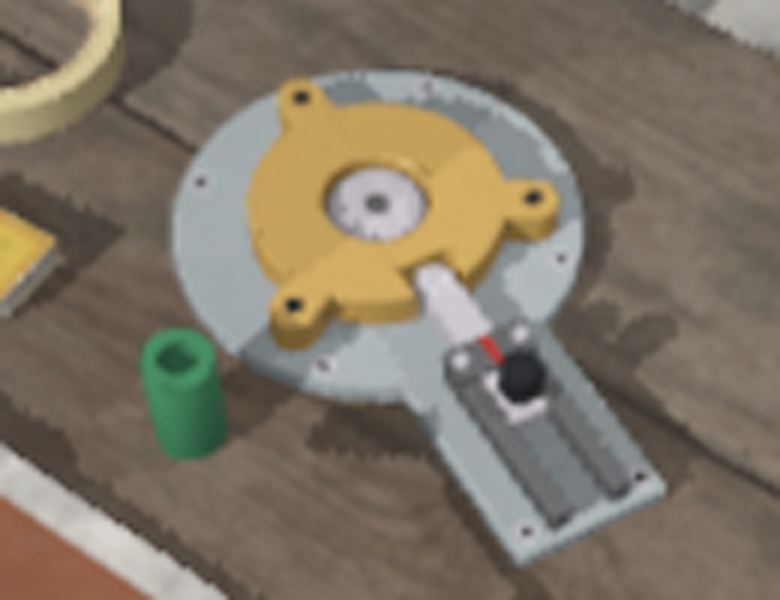

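The tongue's nose at (435,275) is in the notch and the knob is at (521,374), against (577,449) before. I'll measure the travel and the angle.

```bash
python3 - <<'E'
from h import *
D=load("side5");d=lambda u,v:((u+.5)/6-.5+190,(v+.5)/(600/110)-.5+165)
c=[]
for n in("side3","side5"):
    g=load(n);im=g["pixels"][215:265,262:305].max(2)<50
    L=cv2.connectedComponentsWithStats(im.astype(np.uint8));i=1+np.argmax(L[2][1:,4]);p=L[3][i]+[262,215];print(n,L[2][i],p);c.append(onz(g,p,46))
C=np.array([538.8,-53]);print(np.linalg.norm(c[1]-c[0]),[np.hypot(*(x[:2]-C)) for x in c])
p,q,e=[onz(D,d(*x),32) for x in((301,97),(294,305),(533,198))]
m=(p+q+e)/3;print(m)
for x,o in((p,180),(q,-60),(e,60)):
    w=x-m;print((np.degrees(np.arctan2(w[1],w[0]))-o)%360,np.hypot(*w[:2]))
E
```

```text
side3 [21 33  7  5 20] [286.05 249.75]
side5 [12 15  7  8 27] [276.88888889 234.40740741]
38.639378466172126 [np.float64(144.90143813746744), np.float64(106.28176060426854)]
[540.27951704 -51.45685817  32.        ]
82.06588009884888 58.009740296587076
82.08388443306211 57.69454146482538
81.80444109994437 57.837040831671146
```

```bash
python3 -c "
from workcell import job
print(job.finish_job())"
```

```text
the job is handed in; nothing more can be done
None
```

The flange was turned about 50° so its notch faces the mark (82° against 81.5°), the tongue was pushed home to its stop, the bystanders were left alone, and the job was handed in; no verdict came back.

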